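# Push the empty carton off the worktop into the hanging caddy

## Task

Clear away the small empty carton: push it along the worktop and off the right-hand edge so that it drops into the grey waste caddy hanging there. Slide it, do not pick it up, and leave the egg timer and the small candle where they are.

Things in the scene. Friction and masses are not known exactly. Their poses are not given: they have to be found in the camera images.
- carton_center (a point): Small light cardboard carton with fruit pictured on it, 84 mm long, 32 mm wide, 44 mm high, 20 to 50 g, loose on the worktop (z = 0); it, the timer and the candle swap places. The point is its centre, 22 mm up. Its y axis runs along the 84 mm length, x along the width, z up; at the start the length lies within 25 degrees of world x, roughly parallel to the worktop's right-hand edge.
- caddy_mouth (a point): Centre of the mouth of the grey open-topped caddy, fixed against the worktop's straight right-hand edge (along x, at y = -0.40, 76 mm to the +y side of the point). Axes: world. Mouth 135 mm in x, 140 mm in y; rim 10 mm below the worktop, floor 186 mm below the rim. Nothing stands up above the worktop there.
- timer_center (a point): Bystander: a round kitchen egg timer with a ribbed cap, 62 mm in diameter and 47 mm high, loose on the worktop; the point is at its centre, 23 mm above the worktop. To be left alone.
- candle_center (a point): Bystander: a small round tea-light candle in a light cup, 38 mm in diameter and 15 mm high, loose on the worktop; the point is at its centre, 7.5 mm above the worktop. To be left alone.

How it is judged (in metres and radians):
At the end, for the whole second after the job is handed in: The carton lies at rest inside the caddy, its centre between the caddy's walls and at least 50 mm below the rim; the egg timer and the candle stand within 25 mm of where they stood (x of carton_center in the frame of caddy_mouth between -0.068 and 0.068 m and y of carton_center in the frame of caddy_mouth between -0.07 and 0.07 m and z of carton_center in the frame of caddy_mouth between -0.19 and -0.05 m and linear speed of carton below 0.03 m/s and distance of each of timer_center, candle_center from where it was at the start of the episode below 0.025 m); the robot touches nothing.
It fails at once if the carton was picked up: its centre rose more than 30 mm above its height at the start (height (world z) of carton_center above 0.052 m).
It fails at once if the egg timer was moved by more than 25 mm (distance of timer_center from where it was at the start of the episode above 0.025 m).
It fails at once if the candle was moved by more than 25 mm (distance of candle_center from where it was at the start of the episode above 0.025 m).
It also fails if it takes over 32 s, if anything falls off the work surface, if the arm or the gripper's body presses on something with over 40 N, if the wrist force passes 120 N, or if a joint passes its speed limit or range.

## Robot

A 6-joint arm with a two-finger parallel gripper is mounted at the origin on a cart in front of the work surface, level with it; the furniture and walls round the work are solid. World frame = base frame: x ahead of the robot, y to its left, z up, the work surface at z = 0. Lengths are in m, angles in degrees, forces in N, time in s.
With the tool pointing down it reaches from about 0.4 to 0.825 m from the base axis. Payload 7 kg.
Tool frame: the origin (TCP) lies at the very end of the fingers, on their centre line; the grasp point (between the pads) lies 19 mm behind it (ctrl.hold_point_z is the distance from the TCP to the grasp point, in m); z points along the fingers, y is the line along which they close (so a half turn about z gives the same grasp; the last joint's range is limited). The gripper opens to 88 mm and grips with 3 to 60 N. Pads are 19 mm wide; open, the fingers measure 130 mm over their backs; the gripper's body (78 mm by 193 mm) begins 47 mm behind the grasp point.
Start: joints at [88.642, 20.546, 0.682, 0, -70.136, -16.507], TCP at [0.207, 0.642, 0.227] pointing down, gripper open.
Joint ranges: [-176.03, 176.03], [-82.01, 121.73], [-58.28, 71.71], [-173.87, 95.51], [-174.79, -0.11], [-173.66, 173.66]. Speed limits (degrees/s): [136.94, 136.94, 172.46, 180, 180, 180].

## Interface

Orientations are given as [roll, pitch, yaw] about the fixed x, y, z axes, in that order (R = Rz(yaw) Ry(pitch) Rx(roll)).
In Python, from plant import sensors, viewer, workorder, ctrl gives the robot as it stands.
- The arm moves only by the shell command python3 -m pendant 'ROWS'. ROWS is JSON, a list of rows, each a list of 3 entries, a list of its own where there are three numbers: the opening, from -1 (shut) to 1 (fully open), so that 0 is half open, then the shift along the tool's x, y, z in m, then the turn, a rotation vector about the tool's x, y, z in degrees. A call has 1 to 10 rows; each row is the pose to reach, as a shift and turn from the pose commanded when the call began, along the tool's axes at that moment; what a row does not reach only later rows make up. A row lasts 1/12 s, in which the tool goes at most 41.7 mm and 7.16 degrees, less where a joint would pass 70% of its speed; a pose out of reach is approached as far as the arm can. A call with a gripper value outside its range is refused whole. The fingers move at their own pace and stop on an object; the grip force is fixed at half the most. Time passes only in rows, so rows that repeat a pose let the fingers close. It gives the time, the measured TCP pose, the force, the opening and the grip force at its end, in the units of the state.
- sensors.get_obs(): the state, without advancing time (a new reading comes with each control period).
- viewer.snapshot(name): name is "side" or "top"; returns the picture (400x640x3 uint8, red, green, blue); there is no depth.
- viewer.camera_params(name): a dict with "fx", "fy", "cx", "cy" (pixels), "dist" ([k1, k2, p1, p2, k3] as OpenCV has them; the pictures are not rectified), "extrinsics" (4x4, takes a point from world to camera coordinates). Camera axes: x right, y up, looking along -z (the intrinsics and any distortion apply to the point x, -y, -z); pixel columns grow to the right and rows downward; lengths in m; the calibration is good to about 2 mm. A picture is of the moment at which its call begins. camera_params takes no time and is no camera call.
- workorder.close_job(): hands the job in; it is judged then, once.
The state is a dict: "clock": time; "joint_pos": joint angles; "qvel": joint speeds; "tau": joint torques, N m; "tool_pos": TCP position; "orientation": TCP orientation; "force": force on the tool from outside, world axes, zero at the start; "moment": the same for the moment, N m; "opening": finger opening in m; "gripper_force": force on a finger pad.
Only numpy, scipy, OpenCV 4.12 (cv2) and the standard library are available. Lean on these libraries where they do the work, as an engineer would, in place of code of your own. Each camera call takes 0.05 s, during which the arm holds its last target. There are 200 camera calls.

## Working session

There is one attempt and no reset: what is moved stays moved. The work goes in short steps, Python scripts to look and compute and a shell command to move; the robot and the scene stay as the last step left them, time stands still between calls to the robot, and variables do not carry over. Pictures are saved under pics/ and viewed, at most 10 in all, crops included, and the job is handed in when it is done.

```bash
mkdir -p pics; cat > h.py <<'E'
import numpy as np, cv2
from plant import sensors, viewer, workorder, ctrl
def ray(name,u,v,z):
    p=viewer.camera_params(name);K=np.array([[p['fx'],0,p['cx']],[0,p['fy'],p['cy']],[0,0,1.]])
    n=cv2.undistortPoints(np.array([[[u,v]]],float),K,np.array(p['dist'],float))[0,0]
    T=np.array(p['extrinsics']);R=T[:3,:3];c=-R.T@T[:3,3]
    d=R.T@np.array([n[0],-n[1],-1.]);return c+d*(z-c[2])/d[2]
def snap(name,f):
    cv2.imwrite('pics/'+f,viewer.snapshot(name)[:,:,::-1])
E
python3 - <<'E'
from h import *
snap('top','t0.png');snap('side','s0.png')
o=sensors.get_obs();print(o)
E
```

```text
{'clock': 0.1, 'joint_pos': array([ 8.86432371e+01,  2.05899110e+01,  6.40336866e-01, -1.85183825e-02,
       -7.01362595e+01, -1.65078349e+01]), 'qvel': array([-0.03470851, -0.09726921,  0.13559399,  0.04960498, -0.11755692,
       -0.00642698]), 'tau': array([-2.23170595e-03, -5.84163165e+01,  2.93751132e+01,  7.01548174e+00,
        1.01262881e-02, -5.84656982e-05]), 'tool_pos': array([0.20694522, 0.64204217, 0.22569478]), 'orientation': array([ 1.79912757e+02, -7.69993816e-03, -1.78708972e+01]), 'force': array([-0.34735531, -0.02565208,  0.34152838]), 'moment': array([-0.00973617,  0.05319288, -0.00950266]), 'gripper_force': 0.0, 'opening': 0.08750043969866159}
```

View pics/t0.png

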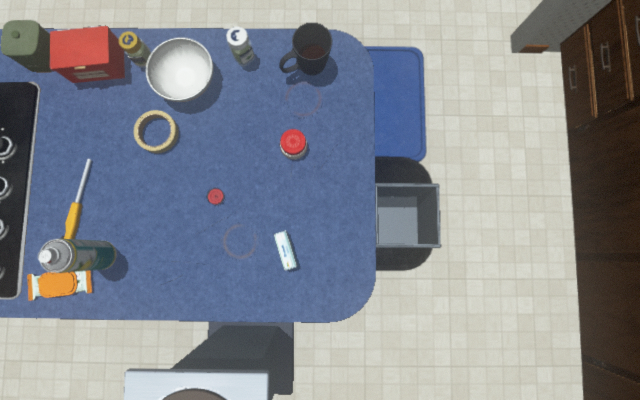

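View pics/s0.png

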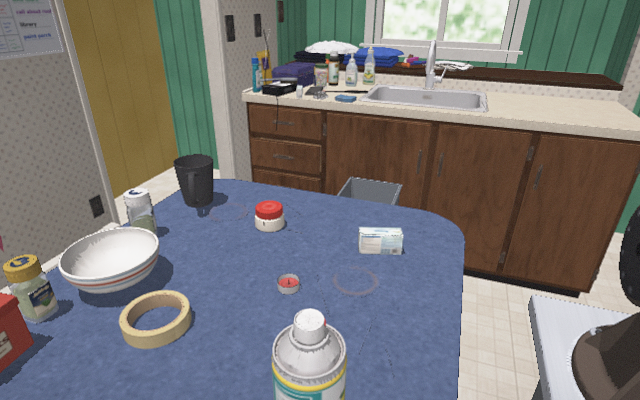

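Top view: the carton is near (286,251), the timer (293,143), the candle (216,197) and the caddy mouth (408,215). I'll enlarge that region.

```bash
python3 - <<'E'
from h import *
im=cv2.imread('pics/t0.png')[170:290,200:360]
cv2.imwrite('pics/c0.png',cv2.resize(im,None,fx=5,fy=5,interpolation=cv2.INTER_CUBIC))
for n,u,v,z in [('carton',286,251,.044),('timer',293,143,.047),('candle',216,197,.015),('c1',376,184,-.01),('c2',439,184,-.01),('c3',440,246,-.01),('c4',376,246,-.01)]:
    print(n,ray('top',u,v,z).round(4))
E
```

```text
carton [ 0.4195 -0.1997  0.044 ]
timer [ 0.6589 -0.2114  0.047 ]
candle [ 0.5399 -0.0365  0.015 ]
c1 [ 0.5775 -0.405  -0.01  ]
c2 [ 0.579 -0.554 -0.01 ]
c3 [ 0.4337 -0.5521 -0.01  ]
c4 [ 0.4326 -0.4036 -0.01  ]
```

View pics/c0.png

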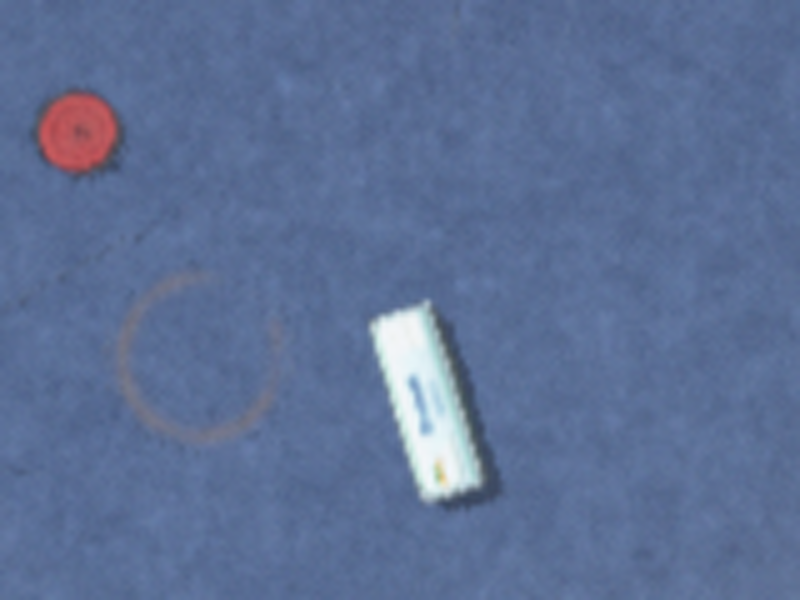

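```bash
cat >> h.py <<'E'
def go(x,y,z,yaw):
    from scipy.spatial.transform import Rotation as Ro
    o=sensors.get_obs();R=Ro.from_euler('xyz',o['orientation'],degrees=True)
    G=Ro.from_euler('xyz',[180,0,yaw],degrees=True)
    print('shift',R.inv().apply(np.array([x,y,z])-o['tool_pos']).round(4),'turn',(R.inv()*G).as_rotvec(degrees=True).round(2))
E
python3 - <<'E'
from h import *
for q in [(285.4,250.4),]: print(ray('top',*q,.044))
for q in [(370,322),(430,300),(484,487),(424,500)]: print(ray('top',200+q[0]/5,170+q[1]/5,.044))
print(ray('side',381,241,.022), ray('side',269,215,.023),ray('side',288,284,.0075))
go(.6,.35,.4,-17.87)
E
python3 -m pendant '[[0,[0,0,-0.16],[0,0,0]],[0,[0,0,-0.16],[0,0,0]],[0,[0,0,-0.16],[0,0,0]],[0,[0,0,-0.16],[0,0,0]],[0,[0.46,0.16,-0.17],[0,0,0]],[0,[0.46,0.16,-0.17],[0,0,0]],[0,[0.46,0.16,-0.17],[0,0,0]],[0,[0.46,0.16,-0.17],[0,0,0]],[0,[0.46,0.16,-0.17],[0,0,0]],[0,[0.46,0.16,-0.17],[0,0,0]]]'
python3 -c "
from h import *
go(.6,.35,.4,-17.87);go(.6,0,.35,-45)"
```

```text
[ 0.42073147 -0.19838936  0.044     ]
[ 0.45511233 -0.17297789  0.044     ]
[ 0.46492904 -0.19894742  0.044     ]
[ 0.38450476 -0.22359493  0.044     ]
[ 0.37872552 -0.19779917  0.044     ]
[ 0.41751977 -0.19468213  0.022     ] [ 0.66415346 -0.21085922  0.023     ] [ 0.54168283 -0.03090263  0.0075    ]
shift [ 0.4637  0.1576 -0.174 ] turn [ 0.09 -0.01 -0.  ]
clock: 0.93
tool_pos: [0.4076, 0.4903, 0.3915]
orientation: [180.0, 0.0, -17.8]
force: [0.7, 0.4, 0.5]
opening: 0.0437
gripper_force: 0.0
shift [ 0.2261  0.0747 -0.0085] turn [0.02 0.01 0.03]
shift [0.3333 0.4078 0.0416] turn [3.000e-02 1.000e-02 2.716e+01]
```

The side view agrees with the top view to a few mm: carton about (0.42, -0.197), length at about 17°. Pushing square to its long face brings it out near x ≈ 0.505 at the caddy.

```bash
python3 -m pendant '[[0,[0.22,0.075,-0.01],[0,0,0]],[0,[0.22,0.075,-0.01],[0,0,0]],[0,[0.22,0.075,-0.01],[0,0,0]],[0,[0.22,0.075,-0.01],[0,0,0]],[0,[0.33,0.40,0],[0,0,27]],[0,[0.33,0.40,0],[0,0,27]],[0,[0.33,0.40,0],[0,0,27]],[0,[0.33,0.40,0],[0,0,27]],[0,[0.33,0.40,0],[0,0,27]],[0,[0.33,0.40,0],[0,0,27]]]'
python3 -c "
from h import *
go(.6,0,.35,-45);go(.48,-.06,.3,-73)"
```

```text
clock: 1.77
tool_pos: [0.5772, 0.1432, 0.394]
orientation: [180.0, 0.0, -44.9]
force: [1.6, 0.3, 0.3]
opening: 0.044
gripper_force: 0.0
shift [0.1172 0.0853 0.044 ] turn [0.02 0.01 0.11]
shift [0.0746 0.2125 0.094 ] turn [2.000e-02 1.000e-02 2.811e+01]
```

```bash
python3 -m pendant '[[0,[0.075,0.212,0.094],[0,0,28]],[0,[0.075,0.212,0.094],[0,0,28]],[0,[0.075,0.212,0.094],[0,0,28]],[0,[0.075,0.212,0.094],[0,0,28]],[0,[0.075,0.212,0.094],[0,0,28]],[0,[0.075,0.212,0.094],[0,0,28]],[0,[0.075,0.212,0.094],[0,0,28]],[0,[0.075,0.212,0.094],[0,0,28]]]'
python3 -c "
from h import *
go(.408,-.155,.12,-73);go(.408,-.155,.01,-73)"
```

```text
clock: 2.43
tool_pos: [0.4799, -0.0594, 0.2998]
orientation: [179.9, 0.0, -73.0]
force: [0.6, 0.1, 0.6]
opening: 0.0437
gripper_force: 0.0
shift [0.0705 0.0965 0.1799] turn [ 0.05  0.01 -0.01]
shift [0.0705 0.0964 0.2899] turn [ 0.05  0.01 -0.01]
```

```bash
python3 -m pendant '[[0,[0.07,0.096,0.18],[0,0,0]],[0,[0.07,0.096,0.18],[0,0,0]],[0,[0.07,0.096,0.18],[0,0,0]],[0,[0.07,0.096,0.18],[0,0,0]],[0,[0.07,0.096,0.18],[0,0,0]],[0,[0.07,0.096,0.18],[0,0,0]],[0,[0.07,0.096,0.18],[0,0,0]]]'
python3 -c "
from h import *
go(.408,-.155,.012,-73)
snap('side','s1.png')"
```

```text
clock: 3.02
tool_pos: [0.4083, -0.1534, 0.1183]
orientation: [179.7, 0.1, -72.9]
force: [0.4, -0.5, 0.6]
opening: 0.0436
gripper_force: 0.0
shift [0.0016 0.0003 0.1063] turn [0.26 0.07 0.07]
```

View pics/s1.png

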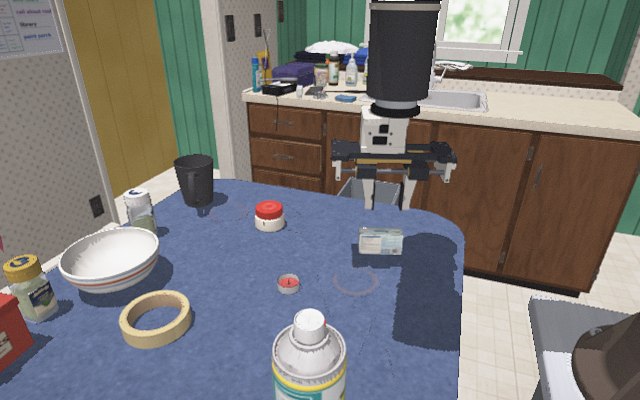

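The fingers (366,205)–(405,205) hang above and behind the carton (381,241), clear of the candle and timer. Next I lower them and start pushing along tool x.

```bash
python3 -m pendant '[[0,[0,0,0.04],[0,0,0]],[0,[0,0,0.075],[0,0,0]],[0,[0,0,0.1],[0,0,0]],[0,[0,0,0.106],[0,0,0]],[0,[0,0,0.106],[0,0,0]]]'
python3 -m pendant '[[0,[0.008,0,0],[0,0,0]],[0,[0.016,0,0],[0,0,0]],[0,[0.024,0,0],[0,0,0]],[0,[0.032,0,0],[0,0,0]],[0,[0.042,0,0],[0,0,0]],[0,[0.052,0,0],[0,0,0]],[0,[0.062,0,0],[0,0,0]],[0,[0.072,0,0],[0,0,0]],[0,[0.082,0,0],[0,0,0]],[0,[0.090,0,0],[0,0,0]]]'
python3 -c "
from h import *
snap('top','t2.png')
im=cv2.imread('pics/t2.png')[150:300,200:450]
cv2.imwrite('pics/c2.png',cv2.resize(im,None,fx=3.2,fy=3.2,interpolation=cv2.INTER_CUBIC))"
```

```text
clock: 3.48
tool_pos: [0.4111, -0.1524, 0.014]
orientation: [179.9, 0.0, -72.8]
force: [-0.9, 1.0, 0.1]
opening: 0.0441
gripper_force: 0.0
clock: 4.32
tool_pos: [0.4368, -0.2404, 0.0141]
orientation: [180.0, 0.0, -72.9]
force: [-0.4, 0.8, 0.4]
opening: 0.0439
gripper_force: 0.2
```

View pics/c2.png

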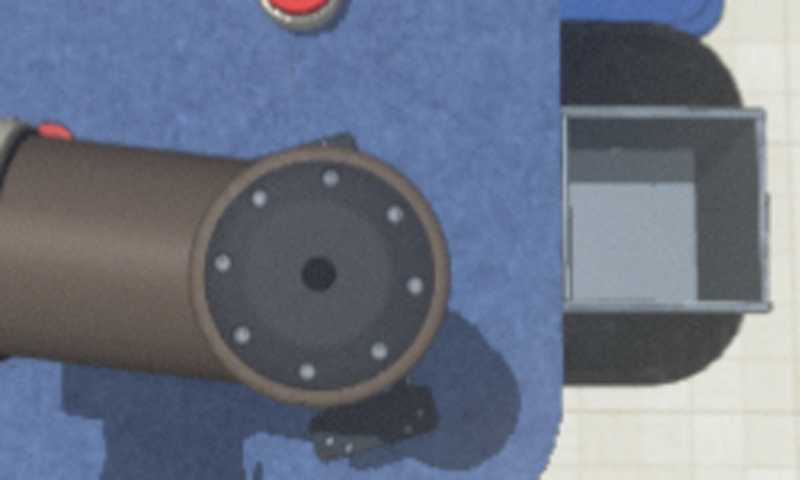

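The arm hides the carton in the top view, so I check from the side.

```bash
python3 -c "
from h import *
snap('side','s3.png')
im=cv2.imread('pics/s3.png')[140:300,240:470]
cv2.imwrite('pics/c3.png',cv2.resize(im,None,fx=3.4,fy=3.4,interpolation=cv2.INTER_CUBIC))"
```

```text
(no output)
```

View pics/c3.png

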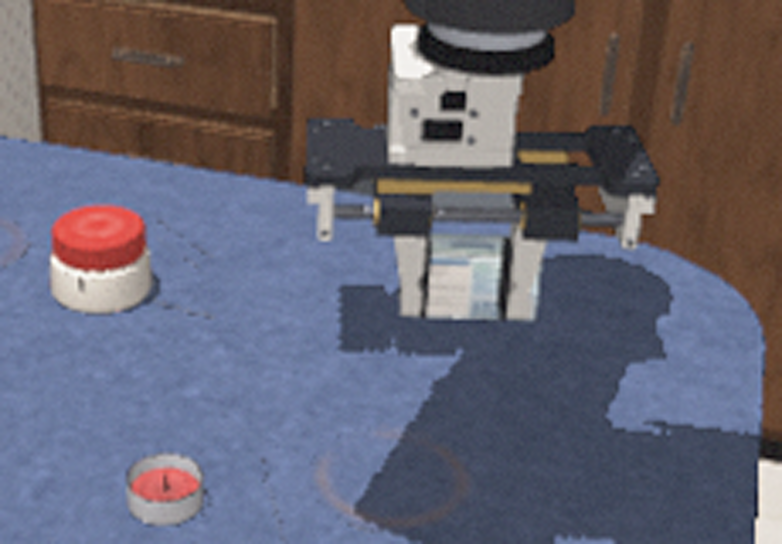

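The carton sits square against both fingers, centred to within a few mm. The heading would cross the edge slightly short in x (about 0.485), so I push a little obliquely toward +x.

```bash
python3 -m pendant '[[0,[0.008,-0.001,0],[0,0,0]],[0,[0.016,-0.003,0],[0,0,0]],[0,[0.024,-0.005,0],[0,0,0]],[0,[0.032,-0.007,0],[0,0,0]],[0,[0.040,-0.009,0],[0,0,0]],[0,[0.048,-0.011,0],[0,0,0]],[0,[0.056,-0.013,0],[0,0,0]],[0,[0.062,-0.015,0],[0,0,0]],[0,[0.068,-0.016,0],[0,0,0]]]'
python3 -c "
from h import *
snap('side','s4.png')
im=cv2.imread('pics/s4.png')[140:300,240:470]
cv2.imwrite('pics/c4.png',cv2.resize(im,None,fx=3.4,fy=3.4,interpolation=cv2.INTER_CUBIC))"
```

```text
clock: 5.17
tool_pos: [0.4723, -0.3, 0.0142]
orientation: [180.0, -0.0, -72.9]
force: [-0.7, -0.2, -0.1]
opening: 0.0438
gripper_force: 0.1
```

View pics/c4.png

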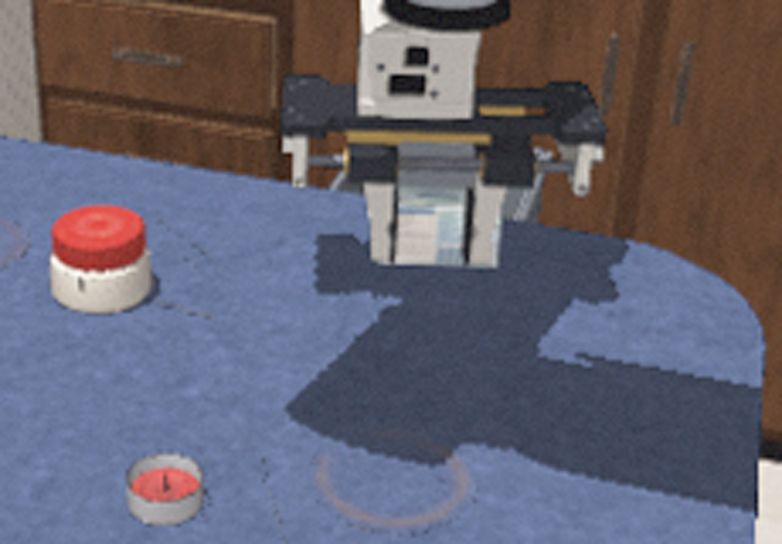

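```bash
python3 -m pendant '[[0,[0.012,0.001,0],[0,0,1.7]],[0,[0.024,0.002,0],[0,0,3.4]],[0,[0.036,0.003,0],[0,0,5.1]],[0,[0.048,0.004,0],[0,0,6.8]],[0,[0.060,0.005,0],[0,0,8.5]],[0,[0.073,0.007,0],[0,0,10.2]],[0,[0.086,0.008,0],[0,0,12]],[0,[0.098,0.009,0],[0,0,14]],[0,[0.110,0.010,0],[0,0,16]],[0,[0.122,0.011,0],[0,0,17]]]'
python3 -c "
from h import *
snap('side','s5.png')
im=cv2.imread('pics/s5.png')[140:300,240:470]
cv2.imwrite('pics/c5.png',cv2.resize(im,None,fx=3.4,fy=3.4,interpolation=cv2.INTER_CUBIC))"
```

```text
clock: 6.05
tool_pos: [0.4974, -0.4205, 0.0142]
orientation: [180.0, 0.0, -90.1]
force: [-0.2, 0.9, 0.4]
opening: 0.0442
gripper_force: 0.0
```

View pics/c5.png

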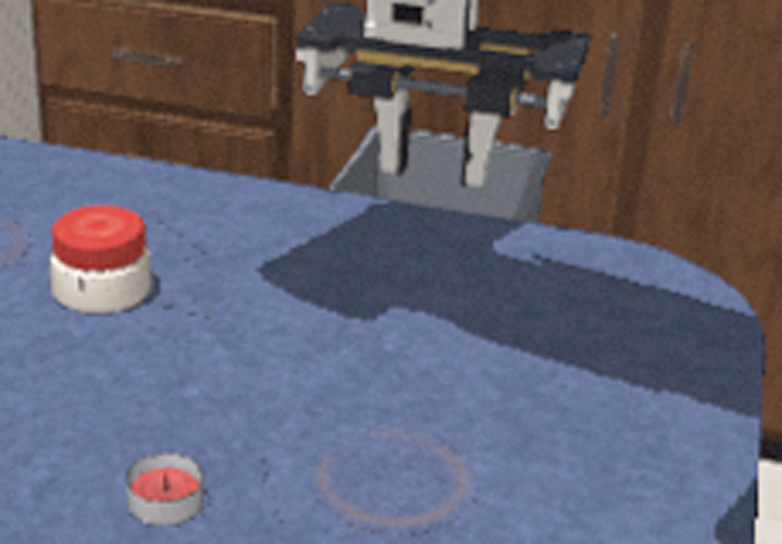

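The carton has dropped out of view at the caddy. I back off up and away to check from above.

```bash
python3 -m pendant '[[0,[0,0,-0.04],[0,0,0]],[0,[0,0,-0.08],[0,0,0]],[0,[0,0,-0.12],[0,0,0]],[0,[-0.03,0,-0.15],[0,0,0]],[0,[-0.07,0,-0.15],[0,0,0]],[0,[-0.11,0,-0.15],[0,0,0]],[0,[-0.15,0,-0.15],[0,0,0]],[0,[-0.18,0,-0.15],[0,0,0]],[0,[-0.2,0,-0.15],[0,0,0]],[0,[-0.2,0,-0.15],[0,0,0]]]'
python3 -c "
from h import *
snap('top','t6.png')
im=cv2.imread('pics/t6.png')[100:280,200:460]
cv2.imwrite('pics/c6.png',cv2.resize(im,None,fx=3,fy=3,interpolation=cv2.INTER_CUBIC))"
```

```text
clock: 6.93
tool_pos: [0.4969, -0.2163, 0.1649]
orientation: [-179.9, 0.0, -89.7]
force: [-0.8, -0.2, -0.6]
opening: 0.0438
gripper_force: 0.0
```

View pics/c6.png

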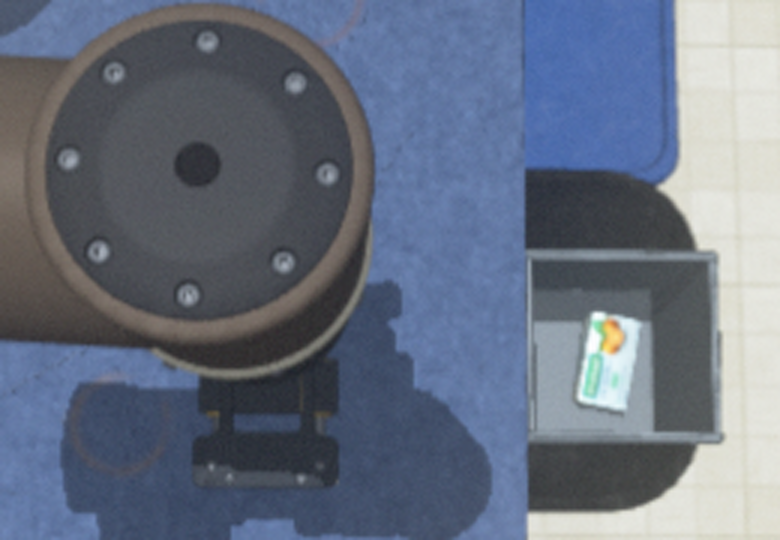

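The carton lies flat on the caddy floor at crop (610,362), and the arm is clear. The timer and candle had not moved in the side views, so I hand in.

```bash
python3 -m pendant '[[0,[0,0,0],[0,0,0]],[0,[0,0,0],[0,0,0]],[0,[0,0,0],[0,0,0]],[0,[0,0,0],[0,0,0]],[0,[0,0,0],[0,0,0]],[0,[0,0,0],[0,0,0]]]' >/dev/null; python3 -c "
from h import *
print(workorder.close_job())"
```

```text
the job is handed in; nothing more can be done
None
```

The carton was slid off the right-hand edge and lies flat in the caddy, the timer and candle looked unmoved, and I handed the job in at about 7.5 s; no verdict came back.

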